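# Butt the hem ruler against the pocket template

## Robot

A 6-joint arm with a two-finger parallel gripper is mounted at the origin on the work surface. World frame = base frame: x ahead of the robot, y to its left, z up, the work surface at z = 0. Lengths are in m, angles in rad, forces in N, time in s.
With the tool pointing down it reaches from about 0.4 to 0.825 m from the base axis. Payload 7 kg.
Tool frame: the origin (TCP) lies at the very end of the fingers, on their centre line; the grasp point (between the pads) lies 19 mm behind it (arm.grasp_offset is the distance from the TCP to the grasp point, in m); z points along the fingers, y is the line along which they close (so a half turn about z gives the same grasp; the last joint's range is limited). The gripper opens to 88 mm and grips with 3 to 60 N. Pads are 19 mm wide; open, the fingers measure 130 mm over their backs; the gripper's body (78 mm by 193 mm) begins 47 mm behind the grasp point.
Start: joints at [1.473, 0.359, 0.012, 0, -1.224, -0.288], TCP at [0.254, 0.625, 0.227] pointing down, gripper open.
Joint ranges: [-3.07, 3.07], [-1.43, 2.12], [-1.02, 1.25], [-3.03, 1.67], [-3.05, -0], [-3.03, 3.03]. Speed limits (rad/s): [2.39, 2.39, 3.01, 3.14, 3.14, 3.14].

## Interface

Orientations are given as [roll, pitch, yaw] about the fixed x, y, z axes, in that order (R = Rz(yaw) Ry(pitch) Rx(roll)).
In Python, from station import get_state, cams, arm, nets gives the robot as it stands.
- The arm moves only by the shell command python3 -m creep 'ROWS' [FORCE]. ROWS is a JSON object of lists of equal length, an entry for each row: "translation": the shift along the world's x, y, z in mm, a list of three; "spin": the turn about the world's z in rad; "gripper": the opening, from 0 (shut) to 1 (fully open). In form: {"translation": [[dx, dy, dz], ...], "spin": [spin, ...], "gripper": [gripper, ...]}. A call has 1 to 8 rows; each row shifts and turns the commanded pose from where the row before left it; what a row does not reach is not made up. A row lasts 1/10 s, in which the tool goes at most 50 mm and 8.59 degrees, less where a joint would pass 70% of its speed; a pose out of reach is approached as far as the arm can. A call is refused whole if a number of a shift passes 50 or a number of a turn 0.15, either way. A call with a gripper value outside its range is refused whole. The fingers move at their own pace and stop on an object; FORCE is the grip in N (left out, the last holds). Time passes only in rows, so rows that do not move let the fingers close. It gives the time, the measured TCP pose, the force, the opening and the grip force at its end, in the units of the state.
- get_state(): the state, without advancing time (a new reading comes with each control period).
- cams.grab_frame(name): name is "scene" or "top" or "wrist"; returns a dict with "img" (400x640x3 uint8, red, green, blue), "mtx" (3x3 intrinsics, pixels), "D" ([k1, k2, p1, p2, k3] as OpenCV has them; the pictures are not rectified), "R" (3x3) and "t" (3): a world point X has camera coordinates R X + t. Camera axes: x right, y down, z forward; pixel columns grow to the right and rows downward; lengths in m; the calibration is good to about 2 mm. A picture is of the moment at which its call begins. There is no depth.
- arm.job_done(): hands the job in; it is judged then, once.
Trained networks look in the newest picture that a camera, given by its name, has taken for a name from the list of things; names that differ only in an ending like _2 or _b are one class to them, and where a whole thing is asked for, a point or a joint stands for the part that bears it (a point fixed in the world has none). Each returns a list of dicts, best first, with "confidence" (0 to 1); they miss things now and then, are a little off and sometimes report something else, mostly with a low value. They report only what shows in the picture. A call takes as long as a camera call. They do not tell look-alikes from the thing itself.
- nets.search_frame(camera, label): "centre" ([x, y, z] in m, in world coordinates, good to about 4 mm: the middle of the surface that is visible of it).
- nets.pinpoint(camera, label): "centre" ([x, y, z] in m, in world coordinates, good to about 4 mm: a listed point, or the origin of a listed thing).
The state is a dict: "t": time; "q": joint angles; "qd": joint speeds; "joint_efforts": joint torques, N m; "eef_pos": TCP position; "ee_rot": TCP orientation; "force": force on the tool from outside, world axes, zero at the start; "moment": the same for the moment, N m; "width": finger opening in m; "gripper_force": force on a finger pad.
Only numpy, scipy, OpenCV 4.12 (cv2) and the standard library are available. Lean on these libraries where they do the work, as an engineer would, in place of code of your own. Each camera call takes 0.05 s, during which the arm holds its last target. There are 200 camera calls.

## Task

A plywood pocket template lies held down by two weights on the cutting mat, and the hem allowance is to be chalked next. Slide the wooden ruler up so that it lies flat on the mat, flush along the template's long straight edge and sticking out about equally past both of that edge's corners. Do not shove the template or its weights out of place, and leave everything else alone.

Things in the scene. Friction and masses are not known exactly. Their poses are not given: they have to be found in the camera images.
- ruler: flat hardwood ruler, 200 mm long, 55 mm wide, 8 mm thick, about 70 g, with dark tick marks along both long edges and a brass-rimmed hanging eyelet near one end; loose, flat on the mat. Origin: centre of its underside. y runs along its length (towards the eyelet end), x across its width, z up.
- template: pocket template, 8 mm plywood, loose on the mat, 160 mm (y) by 135 mm (x). Long straight edge with two square corners (y = +80, -80 mm) roughly faces the robot; the far edge is 100 mm, its corners clipped 30 x 30 mm. Origin: middle of the long straight edge, underside; x points into the plate, z up. With its weights it slips at about 4 to 7 N of push, the ruler at under 1 N.
- template_bottom (a point): middle of the template's far 100 mm edge, on its top face (x = 135 mm in the template's frame)
- weight_a: round steel pattern weight, 52 mm diameter, 34 mm high with its finger knob, about 0.36 kg, standing on the template, on the half towards its +y corner. Origin: centre of its underside.
- weight_b: the same kind of weight on the template's -y half. Origin: centre of its underside.
- mat: dark cutting mat with a pale 50 mm grid, 600 mm (x) by 900 mm (y), 3 mm thick, fixed on the worktop (worktop at z = 0, mat top at z = 3 mm). Ruler and template lie wholly on it. Origin: centre of its underside.
- pill_tin: stainless pill tin 97 x 62 x 22 mm, loose on the mat beside the template's -y side; leave alone. Origin: centre of its underside.
- spool_a: thread spool with pale thread, 40 mm diameter, 56 mm high, standing loose on the mat beside the template's +y side; leave alone. Origin: centre of its underside.
- spool_b: thread spool with dark thread, same size, standing loose on the mat at the left; leave alone. Origin: centre of its underside.
- shears: dressmaking shears with black handles, about 210 mm long, 70 mm wide and 11 mm high, lying on the mat at the right; leave alone. Origin: near the pivot, on the underside; x runs towards the blade tips.
- pin_dish: white ceramic pin dish, 84 mm across, 22 mm high, on the mat at the left; leave alone. Origin: centre of its underside.
Things that resemble listed ones, but are neither listed nor needed, are in the scene too. There is more than one size of the template; the one meant has the size given above.

How it is judged:
By the outcome, as a careful person would: the job done as asked, in the order asked, and still so for the second after the job is handed in, with the robot touching nothing.
It also fails if it takes over 56 s, if anything falls off the work surface, if the arm or the gripper's body presses on something with over 40 N, if the wrist force passes 120 N, or if a joint passes its speed limit or range.

## Working session

There is one attempt and no reset: what is moved stays moved. The work goes in short steps, Python scripts to look and compute and a shell command to move; the robot and the scene stay as the last step left them, time stands still between calls to the robot, and variables do not carry over. Pictures are saved under pics/ and viewed, at most 10 in all, crops included, and the job is handed in when it is done.

```bash
mkdir -p pics; ls; python3 - <<'E'
from station import get_state, cams, arm, nets
import cv2
for n in ["top","scene"]:
    f=cams.grab_frame(n); cv2.imwrite(f"pics/{n}0.png",f["img"][:,:,::-1])
    print(n,f["mtx"].tolist(),f["D"],f["R"].tolist(),f["t"])
for l in ["ruler","template","template_bottom","weight_a","pill_tin","spool_a","shears","pin_dish"]:
    print(l,[( [round(v,3) for v in d["centre"]],round(d["confidence"],2)) for d in nets.pinpoint("top",l)])
s=get_state();print(s["t"],s["eef_pos"],s["ee_rot"],s["force"])
E
```

```text
pics
top [[384.0894588245501, 0.0, 318.48305994033376], [0.0, 384.0894588245501, 199.27896177599104], [0.0, 0.0, 1.0]] [-0.01421822  0.          0.          0.          0.        ] [[0.0043576932807579275, -0.999904313318033, -0.013129155238018043], [-0.9844192722664931, -0.001981540468883207, -0.1758259647710727], [0.1757831246154737, 0.013690789070149227, -0.9843337113982521]] [0.01537734 0.49526379 1.15122064]
scene [[407.01794010298835, 0.0, 320.42063282644114], [0.0, 407.01794010298835, 199.0763540109009], [0.0, 0.0, 1.0]] [0.02989999 0.         0.         0.         0.        ] [[0.20125114264218125, 0.9793785850706473, 0.017764140571198506], [0.7950646662341625, -0.15272998250727493, -0.5869801776459641], [-0.5721626989687256, 0.13225407195373745, -0.80940639135139]] [-0.09445559 -0.34757108  1.34950102]
ruler [([0.477, 0.089, 0.006], 0.82)]
template [([0.203, 0.285, -0.003], 0.92), ([0.593, 0.038, 0.003], 0.65)]
template_bottom [([0.722, 0.033, 0.011], 0.84), ([0.116, 0.345, 0.009], 0.56)]
weight_a [([0.64, -0.014, 0.01], 0.52), ([0.637, 0.086, 0.013], 0.47)]
pill_tin [([0.676, -0.125, 0.004], 0.59)]
spool_a [([0.644, 0.367, 0.008], 0.74), ([0.638, -0.013, 0.011], 0.67), ([0.696, 0.176, 0.009], 0.63)]
shears [([0.416, -0.373, 0.005], 0.69)]
pin_dish [([0.462, 0.375, 0.003], 0.67)]
0.5 [0.25402044 0.62531908 0.22653928] [ 3.14153767e+00  3.06166842e-05 -3.85862972e-01] [-0.26125266 -0.4988392  -0.00143864]
```

View pics/top0.png

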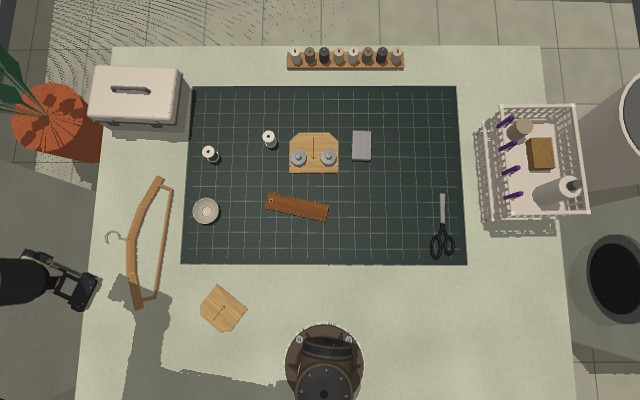

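View pics/scene0.png

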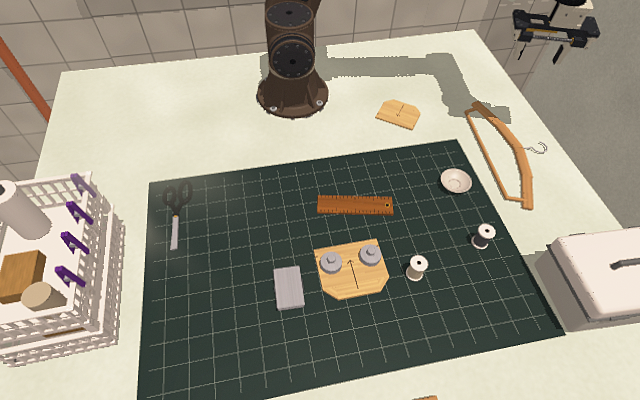

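The listed template is the one at top px (314,153): it is on the mat, it is the larger one and it carries two weights. The look-alike at (223,308) is small and lies bare off the mat. The ruler is at (297,207). I'll move above them for the wrist view, which also gives the enlarged confirmation.

```bash
python3 -m creep '{"translation":[[25,-45,15],[25,-45,15],[25,-45,15],[25,-45,15],[25,-45,15],[25,-45,15],[25,-45,0],[15,-45,0]],"spin":[-0.1,-0.1,-0.1,-0.1,-0.1,-0.1,-0.1,-0.1],"gripper":[1,1,1,1,1,1,1,1]}'
python3 -m creep '{"translation":[[10,-45,0],[10,-45,0],[0,-45,0],[0,-45,0],[0,-20,0],[0,0,0],[0,0,0],[0,0,0]],"spin":[-0.1,-0.1,-0.1,-0.1,0,0,0,0],"gripper":[1,1,1,1,1,1,1,1]}'
python3 - <<'E'
from station import get_state, cams, arm, nets
import cv2
f=cams.grab_frame("wrist"); cv2.imwrite("pics/w1.png",f["img"][:,:,::-1])
print(get_state()["eef_pos"],f["t"])
E
```

```text
t: 1.3
eef_pos: [0.4342, 0.2832, 0.3112]
ee_rot: [-3.14, 0.001, -1.19]
force: [0.4, 0.4, 0.6]
width: 0.0877
gripper_force: 0.0
t: 2.1
eef_pos: [0.4533, 0.0855, 0.3105]
ee_rot: [-3.141, 0.0, -1.585]
force: [-0.6, -0.7, -0.1]
width: 0.0877
gripper_force: 0.0
[0.45325183 0.08564712 0.31043944] [ 0.45092917 -0.14163237  0.44749494]
```

View pics/w1.png

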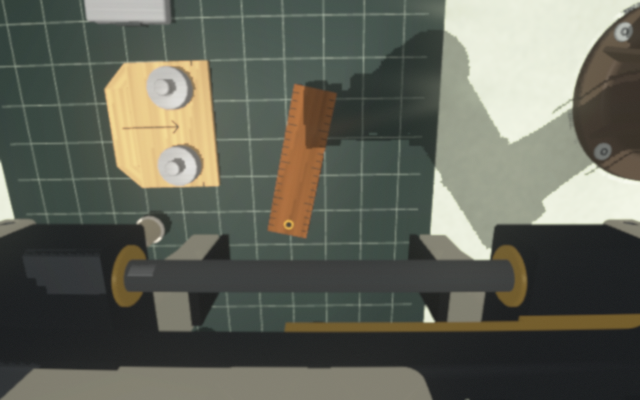

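Wrist view: the template has two weights, with its long edge from px (207,60) to (218,186). The ruler corners are at (293,84), (336,92), (305,238) and (268,232), with the eyelet at (289,225). I'll rectify to the z=11 mm plane, check the template size against the listed one and measure both.

```bash
cat > h.py <<'E'
from station import get_state, cams, arm, nets
import cv2, numpy as np
X0,Y0,S=0.35,-0.15,0.0005   # ortho: row->x, col->y
def ortho(f,z=0.011,nx=800,ny=800):
    x,y=np.meshgrid(X0+S*np.arange(nx),Y0+S*np.arange(ny),indexing="ij")
    P=np.stack([x,y,np.full_like(x,z)],-1).reshape(-1,3)
    uv=cv2.projectPoints(P,cv2.Rodrigues(np.array(f["R"]))[0],np.array(f["t"]),np.array(f["mtx"]),np.array(f["D"]))[0].reshape(nx,ny,2).astype(np.float32)
    return cv2.remap(f["img"],uv[...,0],uv[...,1],cv2.INTER_LINEAR)
def w(p): p=np.asarray(p,float); return np.stack([X0+S*p[...,1],Y0+S*p[...,0]],-1)  # (col,row)->(x,y)
def blobs(o):
    hsv=cv2.cvtColor(o,cv2.COLOR_RGB2HSV)
    out={}
    for n,lo,hi in [("ruler",(3,120,40),(14,255,255)),("template",(15,70,120),(28,255,255))]:
        m=cv2.inRange(hsv,lo,hi); m=cv2.morphologyEx(m,cv2.MORPH_CLOSE,np.ones((15,15)))
        m=cv2.morphologyEx(m,cv2.MORPH_OPEN,np.ones((9,9)))
        c=max(cv2.findContours(m,cv2.RETR_EXTERNAL,cv2.CHAIN_APPROX_NONE)[0],key=cv2.contourArea)
        out[n]=c
    return out
E
python3 - <<'E'
from h import *
f=cams.grab_frame("wrist"); o=ortho(f); b=blobs(o); v=o[:,:,::-1].copy()
for n,c in b.items():
    r=cv2.minAreaRect(c); bx=cv2.boxPoints(r)
    print(n,w(bx).round(4).tolist(),np.array(r[1])*S,"c",w(r[0]),r[2])
    cv2.polylines(v,[bx.astype(int)],True,(0,0,255),1); cv2.drawContours(v,[c],-1,(255,255,0),1)
cv2.imwrite("pics/o1.png",v[:600])
E
```

```text
ruler [[0.4821, -0.0158], [0.4284, -0.0038], [0.472, 0.1909], [0.5256, 0.1789]] [0.19950978 0.05494188] c [0.47703412 0.08754306] 12.613626480102539
template [[0.5877, -0.0465], [0.5864, 0.1149], [0.7252, 0.1161], [0.7266, -0.0453]] [0.13883965 0.1614397 ] c [0.65647433 0.03480649] 89.51853942871094
```

View pics/o1.png

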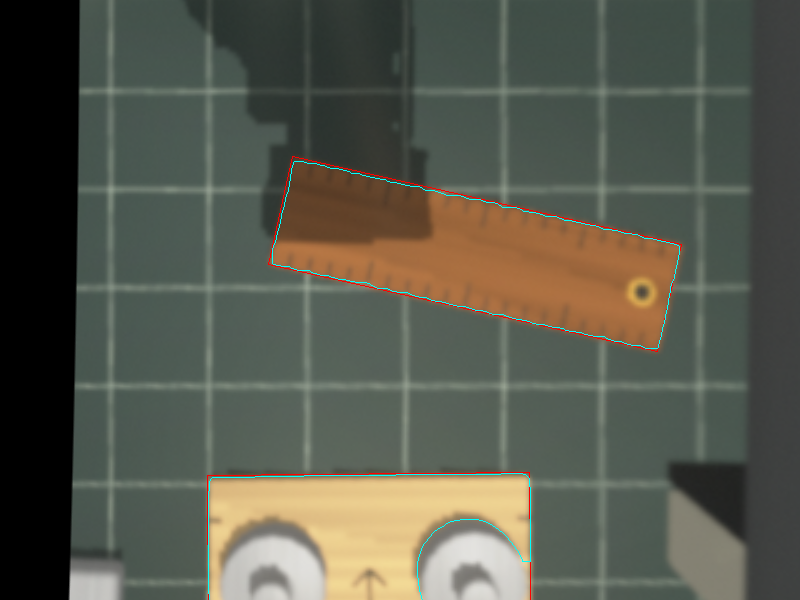

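The template measures 161 mm along its edge and about 139 mm deep, so it is the right one. The edge midpoint is (0.587, 0.034) at +0.5°. The ruler centre is (0.477, 0.0875), 12.6° clockwise. I'll grip the ruler across its width, rotate it +0.228 rad and slide it to stop short of the edge. Then I'll push it flush with both fingers.

```bash
python3 -m creep '{"translation":[[12,1,-40],[12,1,-45],[0,0,-45],[0,0,-45],[0,0,-45],[0,0,-40],[0,0,-20],[0,0,0]],"spin":[-0.1,-0.105,0,0,0,0,0,0],"gripper":[1,1,1,1,1,1,1,1]}'
python3 -m creep '{"translation":[[0,0,-10],[0,0,-10],[0,0,-4],[0,0,0],[0,0,0]],"spin":[0,0,0,0,0],"gripper":[1,1,1,1,1]}'
```

```text
t: 3.0
eef_pos: [0.4752, 0.0864, 0.0275]
ee_rot: [3.137, -0.005, -1.79]
force: [-0.4, 0.4, 0.2]
width: 0.0877
gripper_force: 0.0
t: 3.5
eef_pos: [0.4775, 0.087, 0.0069]
ee_rot: [-3.141, 0.001, -1.791]
force: [-0.3, 0.3, -0.6]
width: 0.0874
gripper_force: 0.0
```

```bash
python3 -m creep '{"translation":[[0,0,-2],[0,0,0],[0,0,0],[0,0,0],[0,0,0],[0,0,0],[0,0,0],[0,0,0]],"spin":[0,0,0,0,0,0,0,0],"gripper":[1,0.6,0.5,0.5,0.5,0.5,0.5,0.5]}' 6
```

```text
t: 4.3
eef_pos: [0.4772, 0.0869, 0.0045]
ee_rot: [-3.142, 0.0, -1.791]
force: [-0.4, -0.2, 0.4]
width: 0.0545
gripper_force: 6.0
```

Gripped (54.5 mm, 6 N). Next I slide and rotate it to the pre-position, lifted by 1 mm to unload friction.

```bash
python3 -m creep '{"translation":[[0,0,1],[6,-9,0],[6,-9,0],[6,-9,0],[6,-9,0],[6,-9,0],[6,-8,0],[0,0,0]],"spin":[0,0.038,0.038,0.038,0.038,0.038,0.038,0],"gripper":[0.5,0.5,0.5,0.5,0.5,0.5,0.5,0.5]}'
python3 -m creep '{"translation":[[0,0,-1],[0,0,0],[0,0,0],[0,0,0],[0,0,0],[0,0,0],[0,0,0]],"spin":[0,0,0,0,0,0,0],"gripper":[0.5,0.5,0.8,1,1,1,1]}'
python3 -m creep '{"translation":[[0,0,5],[0,0,15],[0,0,35],[-20,0,50],[-40,0,50],[0,0,50],[0,0,50],[0,0,0]],"spin":[0,0,0,0,0,0,0,0],"gripper":[1,1,1,1,1,1,1,1]}'
python3 -m creep '{"translation":[[0,0,30],[0,40,0],[0,0,0],[0,0,0]],"spin":[0,0,0,0],"gripper":[1,1,1,1]}'
python3 - <<'E'
from h import *
f=cams.grab_frame("wrist"); o=ortho(f); b=blobs(o); v=o[:,:,::-1].copy()
for n,c in b.items():
    r=cv2.minAreaRect(c); bx=cv2.boxPoints(r)
    print(n,w(bx).round(4).tolist(),np.array(r[1])*S,"c",w(r[0]),r[2])
    cv2.polylines(v,[bx.astype(int)],True,(0,0,255),1)
cv2.imwrite("pics/o2.png",v[:600])
E
```

```text
t: 5.1
eef_pos: [0.5135, 0.0332, 0.0053]
ee_rot: [3.141, -0.0, -1.563]
force: [-0.0, -0.6, -1.9]
width: 0.0549
gripper_force: 6.0
t: 5.8
eef_pos: [0.5132, 0.034, 0.0045]
ee_rot: [-3.142, 0.0, -1.563]
force: [0.0, 0.5, -0.4]
width: 0.0861
gripper_force: 0.0
t: 6.6
eef_pos: [0.4666, 0.0347, 0.2528]
ee_rot: [-3.129, 0.004, -1.562]
force: [1.2, 0.1, -0.5]
width: 0.0876
gripper_force: 0.0
t: 7.0
eef_pos: [0.463, 0.0743, 0.2751]
ee_rot: [3.142, 0.0, -1.561]
force: [-0.2, -0.6, 0.6]
width: 0.0875
gripper_force: 0.0
ruler [[0.4845, -0.0645], [0.4831, 0.1343], [0.5381, 0.1346], [0.5395, -0.0642]] [0.05499004 0.19880841] c [0.51132063 0.0350437 ] 89.6034927368164
template [[0.588, -0.0466], [0.5863, 0.115], [0.7249, 0.1164], [0.7266, -0.0451]] [0.13859665 0.16157457] c [0.65645917 0.03492142] 89.40319061279297
```

View pics/o2.png

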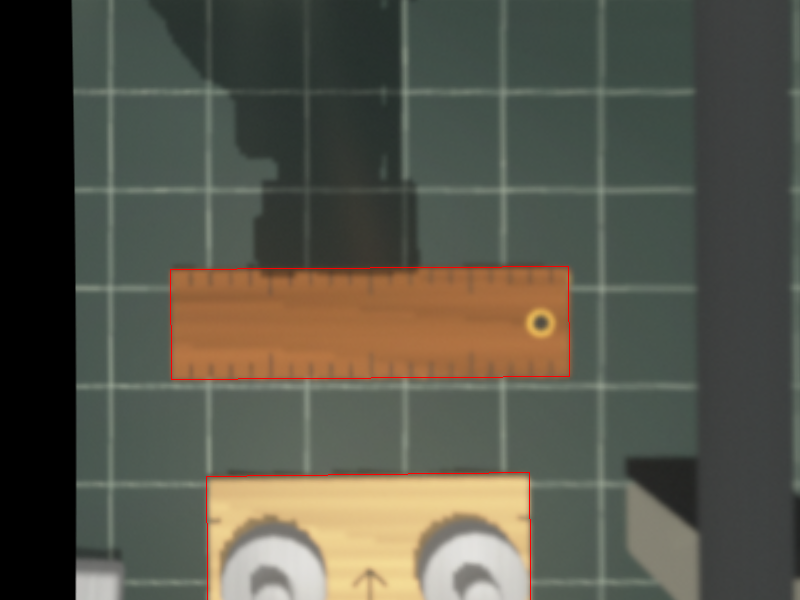

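The ruler is parallel within 0.2° and overhangs 18 and 20.5 mm, with a gap of about 48 mm. Now I turn the fingers to lie along y and come down behind the ruler.

```bash
python3 -m creep '{"translation":[[-6,-5,-20],[-5,-5,-20],[0,-5,-20],[0,-5,-20],[0,-5,-20],[0,-5,-20],[0,-5,-20],[0,-5,-20]],"spin":[0.143,0.143,0.143,0.143,0.143,0.143,0.143,0.143],"gripper":[1,1,1,1,1,1,1,1]}'
python3 -m creep '{"translation":[[0,0,-20],[0,0,-20],[0,0,-20],[0,0,-20],[0,0,-10],[0,0,0],[0,0,0]],"spin":[0.143,0.143,0.14,0,0,0,0],"gripper":[1,1,1,1,1,1,1]}'
```

```text
t: 7.85
eef_pos: [0.4521, 0.0328, 0.1141]
ee_rot: [3.141, 0.0, -0.414]
force: [0.1, 0.0, -0.4]
width: 0.0877
gripper_force: 0.0
t: 8.55
eef_pos: [0.4526, 0.0337, 0.0253]
ee_rot: [3.141, -0.0, 0.007]
force: [-0.7, 0.8, -0.5]
width: 0.0876
gripper_force: 0.0
```

```bash
python3 -m creep '{"translation":[[0,0,-10],[0,0,-8],[0,0,-2],[0,0,0],[5,0,0],[5,0,0],[5,0,0],[5,0,0]],"spin":[0,0,0,0,0,0,0,0],"gripper":[1,1,1,1,1,1,1,1]}'
python3 -m creep '{"translation":[[5,0,0],[5,0,0],[5,0,0],[5,0,0],[5,0,0],[5,0,0],[4,0,0],[0,0,0]],"spin":[0,0,0,0,0,0,0,0],"gripper":[1,1,1,1,1,1,1,1]}'
python3 -m creep '{"translation":[[3,0,0],[3,0,0],[1,0,0],[0,0,0],[0,0,0]],"spin":[0,0,0,0,0],"gripper":[1,1,1,1,1]}'
python3 - <<'E'
from h import *
for n in ["wrist","top"]:
    f=cams.grab_frame(n); o=ortho(f); cv2.imwrite(f"pics/p_{n}.png",o[200:,:,::-1] if n=="wrist" else o[:600,:,::-1])
E
```

```text
t: 9.35
eef_pos: [0.4731, 0.034, 0.0051]
ee_rot: [-3.141, -0.0, 0.007]
force: [-0.6, -0.2, -0.1]
width: 0.0874
gripper_force: 0.0
t: 10.15
eef_pos: [0.5071, 0.034, 0.0049]
ee_rot: [-3.141, -0.0, 0.007]
force: [-0.3, 0.4, -0.2]
width: 0.0877
gripper_force: 0.0
t: 10.65
eef_pos: [0.5134, 0.0339, 0.005]
ee_rot: [-3.142, -0.0, 0.007]
force: [-0.7, 0.2, -0.7]
width: 0.0879
gripper_force: 0.0
```

View pics/p_wrist.png

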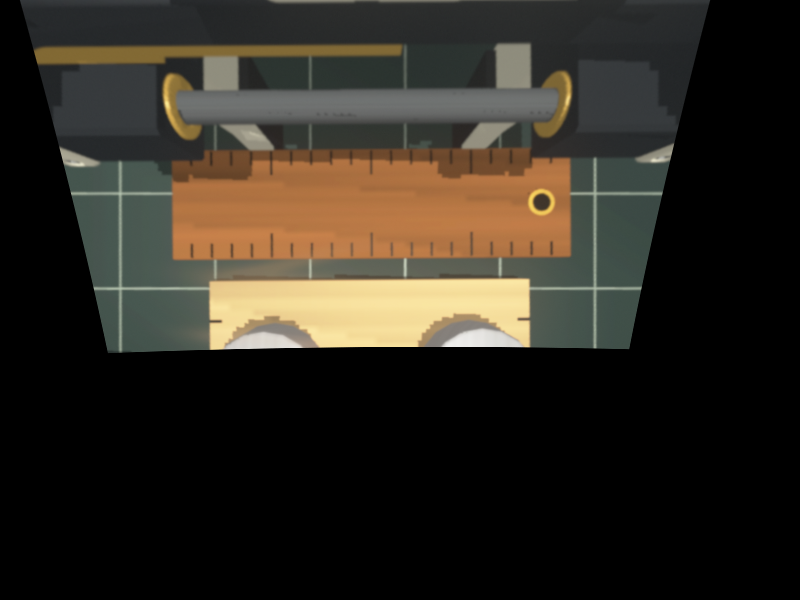

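Ruler edge is at row ~258 and template edge at ~279.5, so the gap is about 10.5 mm and parallel. Overhangs are 18 and 20.5 mm. I'll creep in.

```bash
python3 -m creep '{"translation":[[3,0,0],[3,0,0],[2,0,0],[1,0,0],[0,0,0],[0,0,0]],"spin":[0,0,0,0,0,0],"gripper":[1,1,1,1,1,1]}'
python3 - <<'E'
from h import *
f=cams.grab_frame("wrist"); o=ortho(f)
cv2.imwrite("pics/q1.png",cv2.resize(o[420:500,140:620,::-1],None,fx=1.66,fy=3,interpolation=cv2.INTER_CUBIC))
print(np.mean([np.array([get_state()["force"]]) for _ in range(5)],0))
for c in [225,300,370,440,515]: print(c,[int(o[r,c-4:c+5].mean()) for r in range(448,490)])
E
```

```text
t: 11.35
eef_pos: [0.5225, 0.0339, 0.005]
ee_rot: [-3.142, -0.0, 0.007]
force: [0.1, -0.3, -0.2]
width: 0.0877
gripper_force: 0.0
[[-0.52737697 -0.31302728 -0.63637417]]
225 [121, 122, 123, 124, 124, 124, 124, 124, 123, 123, 122, 122, 121, 121, 120, 120, 121, 120, 120, 120, 120, 120, 120, 120, 121, 120, 120, 119, 111, 97, 85, 78, 96, 141, 172, 181, 181, 181, 180, 180, 179, 179]
300 [116, 118, 120, 122, 124, 125, 125, 124, 123, 123, 123, 122, 122, 122, 121, 122, 122, 122, 123, 123, 124, 124, 125, 125, 126, 127, 127, 125, 117, 107, 100, 103, 134, 170, 186, 188, 189, 189, 189, 190, 189, 189]
370 [117, 115, 111, 109, 108, 109, 110, 111, 113, 114, 115, 116, 116, 116, 117, 117, 117, 117, 117, 116, 116, 116, 115, 114, 114, 115, 117, 111, 88, 70, 70, 102, 161, 193, 200, 200, 199, 198, 198, 197, 196, 195]
440 [118, 118, 117, 117, 116, 115, 115, 114, 113, 112, 112, 112, 113, 113, 113, 113, 113, 112, 112, 113, 115, 116, 118, 119, 120, 120, 115, 100, 80, 72, 84, 134, 183, 201, 204, 204, 203, 202, 201, 199, 199, 197]
515 [118, 117, 116, 116, 115, 115, 114, 114, 114, 113, 112, 110, 107, 106, 106, 105, 105, 105, 104, 104, 103, 103, 102, 103, 105, 106, 100, 87, 74, 72, 110, 167, 197, 205, 205, 204, 203, 201, 200, 199, 198, 197]
```

View pics/q1.png

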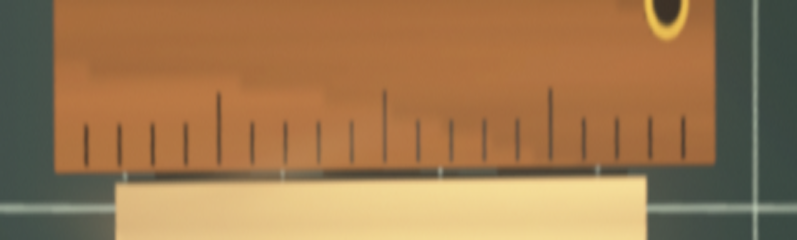

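The gap is about 1.9 mm and even on both sides. Final approach in half-millimetres, watching the force.

```bash
python3 -m creep '{"translation":[[1,0,0],[0.5,0,0],[0,0,0],[0,0,0]],"spin":[0,0,0,0],"gripper":[1,1,1,1]}' | sed -n '2p;4p'
python3 - <<'E'
from h import *
F=[]
for i in range(6):
    f=cams.grab_frame("wrist"); F.append(get_state()["force"])
o=ortho(f); print(np.mean(F,0).round(2))
for c in [225,300,370,440,515]: print(c,[int(o[r,c-4:c+5].mean()) for r in range(470,490)])
E
```

```text
eef_pos: [0.5238, 0.0338, 0.0049]
force: [-0.7, -0.0, 0.6]
[-0.55 -0.33  0.23]
225 [119, 119, 119, 119, 119, 120, 120, 118, 113, 100, 103, 145, 175, 181, 180, 180, 180, 180, 180, 179]
300 [123, 124, 124, 125, 126, 127, 128, 127, 122, 116, 136, 174, 186, 187, 187, 187, 188, 188, 188, 188]
370 [116, 116, 115, 115, 114, 114, 116, 114, 102, 110, 162, 195, 199, 198, 197, 197, 196, 195, 195, 194]
440 [114, 116, 117, 119, 119, 120, 117, 108, 101, 137, 188, 202, 203, 202, 201, 200, 199, 198, 197, 196]
515 [103, 103, 102, 102, 103, 104, 102, 94, 115, 171, 198, 204, 204, 203, 201, 200, 198, 197, 196, 195]
```

```bash
cat > m.py <<'E'
from h import *
F=[]
for i in range(6):
    f=cams.grab_frame("wrist"); F.append(get_state()["force"])
o=ortho(f); print(np.mean(F,0).round(2), get_state()["eef_pos"].round(4))
for c in [225,300,370,440,515]: print(c,[int(o[r,c-4:c+5].mean()) for r in range(474,488)])
E
python3 -m creep '{"translation":[[0.4,0,0],[0,0,0],[0,0,0]],"spin":[0,0,0],"gripper":[1,1,1]}' | sed -n '4p'; python3 m.py
python3 -m creep '{"translation":[[0.3,0,0],[0,0,0],[0,0,0]],"spin":[0,0,0],"gripper":[1,1,1]}' | sed -n '4p'; python3 m.py
```

```text
force: [0.3, 0.0, 0.3]
[-0.56 -0.05  0.41] [0.5242 0.0339 0.0049]
225 [119, 119, 119, 119, 117, 113, 117, 148, 175, 180, 180, 180, 180, 179]
300 [125, 126, 127, 127, 126, 125, 141, 174, 185, 186, 186, 186, 186, 187]
370 [114, 114, 114, 116, 114, 123, 165, 194, 198, 198, 197, 196, 196, 195]
440 [118, 119, 118, 116, 115, 143, 188, 201, 202, 201, 200, 199, 199, 197]
515 [102, 103, 104, 104, 123, 172, 198, 203, 203, 202, 201, 199, 198, 196]
force: [-1.6, -1.3, 0.1]
[-0.87  0.11 -0.02] [0.5246 0.0339 0.005 ]
225 [118, 119, 119, 119, 119, 118, 124, 148, 170, 179, 180, 180, 179, 179]
300 [124, 125, 126, 127, 127, 129, 144, 169, 182, 185, 185, 185, 185, 186]
370 [114, 114, 114, 115, 117, 129, 164, 190, 197, 197, 196, 195, 195, 195]
440 [117, 118, 119, 118, 121, 146, 182, 199, 202, 201, 200, 199, 198, 197]
515 [101, 102, 104, 107, 127, 166, 194, 202, 203, 202, 201, 199, 197, 196]
```

```bash
python3 -m creep '{"translation":[[0.2,0,0],[0,0,0],[0,0,0]],"spin":[0,0,0],"gripper":[1,1,1]}' | sed -n '4p'; python3 m.py
```

```text
force: [-0.7, -0.4, 0.6]
[-1.   -0.06  0.18] [0.5247 0.0339 0.0049]
225 [118, 119, 119, 119, 118, 120, 131, 157, 176, 180, 180, 180, 179, 179]
300 [124, 125, 125, 127, 127, 129, 146, 175, 184, 185, 185, 185, 185, 186]
370 [113, 113, 112, 113, 116, 129, 166, 193, 197, 197, 196, 196, 195, 194]
440 [116, 118, 118, 119, 122, 149, 188, 201, 202, 201, 200, 199, 198, 197]
515 [101, 102, 103, 107, 128, 173, 197, 203, 203, 202, 200, 199, 198, 196]
```

```bash
python3 -m creep '{"translation":[[0.3,0,0],[0,0,0],[0,0,0]],"spin":[0,0,0],"gripper":[1,1,1]}' | sed -n '4p'; python3 m.py
```

```text
force: [-3.0, 1.2, 0.9]
[-3.37  1.07  1.33] [0.5248 0.0338 0.0049]
225 [118, 118, 119, 119, 119, 120, 130, 155, 175, 180, 180, 180, 179, 179]
300 [123, 124, 125, 126, 127, 129, 143, 169, 183, 185, 185, 185, 185, 186]
370 [114, 114, 113, 114, 116, 125, 159, 190, 197, 197, 197, 196, 195, 194]
440 [116, 118, 119, 119, 123, 146, 182, 200, 202, 201, 200, 199, 198, 197]
515 [102, 102, 104, 108, 126, 165, 195, 202, 203, 201, 200, 199, 198, 196]
```

Firm contact at 3.4 N, below the template's slip force, and the template edge rows are unchanged. I'll back off, lift and verify.

```bash
python3 -m creep '{"translation":[[-3,0,0],[-10,0,0],[-10,0,0],[-10,0,15],[-10,0,50],[0,0,50],[0,0,50],[0,0,50]],"spin":[0,0,0,0,0,0,0,0],"gripper":[1,1,1,1,1,1,1,1]}'|head -2
python3 -m creep '{"translation":[[-10,0,40],[0,0,0],[0,0,0]],"spin":[0,0,0],"gripper":[1,1,1]}'|head -2
python3 - <<'E'
from h import *
f=cams.grab_frame("wrist"); o=ortho(f); b=blobs(o)
for n,c in b.items():
    r=cv2.minAreaRect(c); print(n,w(cv2.boxPoints(r)).round(4).tolist(),np.array(r[1])*S,r[2])
cv2.imwrite("pics/z1.png",cv2.resize(o[300:640,120:640,::-1],None,fx=1.5,fy=1.5))
E
```

```text
t: 15.3
eef_pos: [0.481, 0.0337, 0.2212]
t: 15.6
eef_pos: [0.4718, 0.0341, 0.2599]
ruler [[0.5354, -0.0639], [0.5338, 0.1345], [0.588, 0.1349], [0.5896, -0.0635]] [0.05422095 0.198436  ] 89.5212173461914
template [[0.588, -0.046], [0.588, 0.115], [0.6535, 0.115], [0.6535, -0.046]] [0.0655 0.161 ] 90.0
```

View pics/z1.png

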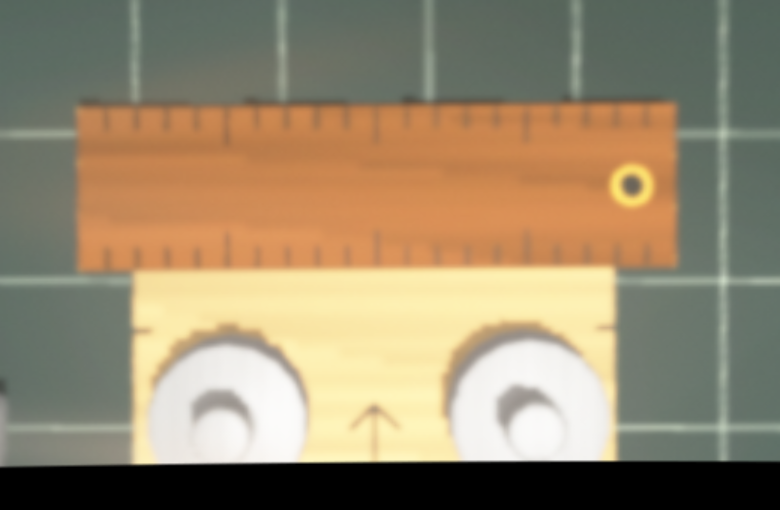

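The ruler lies flush: the shared edge is at row ~268, columns 133–616, and no mat shows between them. The overhangs are about 18.5 and 20.5 mm, and the template hasn't moved. Handing in.

```bash
python3 -c "
from station import arm; print(arm.job_done())"
```

```text
the job is handed in; nothing more can be done
None
```

The ruler lies flat and flush along the template's long edge, overhanging its corners by about 18.5 mm and 20.5 mm; the template edge shows no measurable movement, nothing else was touched, and the job was handed in at about 16 s.

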